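# Pull the filter plate for inspection

### The arm

A 6-joint arm with a two-finger parallel gripper is mounted at the origin on the work surface. World frame = base frame: x ahead of the robot, y to its left, z up, the work surface at z = 0. Lengths are in m, angles in rad, forces in N, time in s.
With the tool pointing down it reaches from about 0.3 to 0.875 m from the base axis. Payload 6.4 kg.
Tool frame: the origin (TCP) lies between the finger pads; the fingertips stand 14 mm ahead of it and the grasp point (between the pads) lies 5 mm behind it; z points along the fingers, y is the line along which they close (so a half turn about z gives the same grasp; the last joint's range is limited). The gripper opens to 88 mm and grips with 3 to 60 N. Pads are 18 mm wide; open, the fingers measure 123 mm over their backs; the gripper's body (75 mm by 187 mm) begins 45 mm behind the grasp point.
Start: joints at [-1.502, 0.181, 1.607, -0, 1.354, -0.206], TCP at [0.156, -0.553, 0.253] pointing down, gripper open.
Joint ranges: [-2.99, 2.99], [-0.89, 2.07], [0.3, 2.58], [-1.14, 4.28], [0, 2.63], [-3.12, 3.12]. Speed limits (rad/s): [2.57, 2.57, 3.01, 3.14, 3.14, 3.14].

### API

Orientations are given as a rotation vector (axis times angle).
In Python, from rig import ctrl, optics gives the robot as it stands. The module is installed in compiled form; this text tells all that it offers.
- The arm moves only by the shell command python3 -m creep 'ROWS' [FORCE]. ROWS is JSON, one flat list of numbers, 7 for each row, row after row: the shift along the tool's x, y, z in m, then the turn, a rotation vector about the tool's x, y, z in degrees, then the closure in counts, from 0 (fully open) to 255 (shut). In form: [tx, ty, tz, wx, wy, wz, hand, tx, ty, tz, wx, wy, wz, hand, ...]. A call has 1 to 8 rows; each row is the pose to reach, as a shift and turn from the pose commanded when the call began, along the tool's axes at that moment; what a row does not reach only later rows make up. A row lasts 1/10 s, in which the tool goes at most 50 mm and 8.59 degrees, less where a joint would pass 70% of its speed; a pose out of reach is approached as far as the arm can. A call with a gripper value outside its range is refused whole. The fingers move at their own pace and stop on an object; FORCE is the grip in N (left out, the last holds). Time passes only in rows, so rows that repeat a pose let the fingers close. It gives the time, the measured TCP pose, the force, the opening and the grip force at its end, in the units of the state.
- ctrl.state(): the state, without advancing time (a new reading comes with each control period).
- optics.capture(name): name is "scene" or "top"; returns the picture (480x640x3 uint8, blue, green, red); there is no depth.
- optics.camera_info(name): a dict with "K" (3x3 intrinsics, pixels), "k1" (the pictures are not rectified: a ray, as slopes to the right and down, at radius r is drawn at 1 + k1 r^2 times it, then the intrinsics apply), "R" (3x3) and "t" (3): a world point X has camera coordinates R X + t. Camera axes: x right, y down, z forward; pixel columns grow to the right and rows downward; lengths in m; the calibration is good to about 2 mm. A picture is of the moment at which its call begins. camera_info takes no time and is no camera call.
- ctrl.close_job(): hands the job in; it is judged then, once.
The state is a dict: "time": time; "joints": joint angles; "qvel": joint speeds; "joint_efforts": joint torques, N m; "position": TCP position; "orientation": TCP orientation; "ft_force": force on the tool from outside, world axes, zero at the start; "torque": the same for the moment, N m; "width": finger opening in m; "grasp_force": force on a finger pad.
Only numpy, scipy, OpenCV 4.12 (cv2) and the standard library are available. Lean on these libraries where they do the work, as an engineer would, in place of code of your own. Each camera call takes 0.05 s, during which the arm holds its last target. There are 200 camera calls.

### The job

Lift the cover flap of the cream filter box by its bar handle until it stands upright on its own, then draw the filter plate (the one with the wide bridge handle, not the blank plate with the thin round stub) straight up out of its slot. Carry it over to the shallow steel tray and finish while still holding it: the program ends with the plate gripped, motionless and upright about 10 cm above the middle of the tray, its length in line with the tray's length. Leave the flap standing open, the blank plate in its slot, and the tray and the other things on the bench where they are.

Things in the scene. Friction and masses are not known exactly. Their poses are not given: they have to be found in the camera images.
- unit: Cream filter box, fixed: 150 (its x) x 226 (y) x 108 mm high, 6 mm walls, floor at 8 mm, open top under the flap. Stands left or right, turned up to 0.3 rad. Origin: centre of underside; x points to the hinge side, away from the robot. Two plates stand upright inside in slots at y = -45 and +45 mm, length along x; ribs at their ends, up to height 63 mm, leave 2 mm of play a side.
- flap (a joint): Angle of the cover flap: 0 closed (level), 1.57 standing upright, stop at 1.75 rad. It starts shut or barely ajar. The hinge is stiff: the flap stays at whatever angle it is left; about 5 N at the handle moves it. With the flap upright its handle is on the side away from the robot.
- flap_hinge (a point): Point on the flap's hinge axis, in its middle, 75 mm from the box's centre towards the box's +x, at height 110 mm. The axis runs along the box's y. The flap is a 6 mm plate that reaches 160 mm from the axis.
- flap_grip (a point): Middle of the flap's bar handle: round steel bar, 10 mm thick, 100 mm long, parallel to the hinge, a post at each end. With the flap closed it lies 142 mm from the hinge axis towards the robot and 46 mm above it, its centre 40 mm above the flap's upper face, so a finger fits on either side and the bar can turn between the fingers as the flap rises.
- filter: Filter plate, loose, about 0.2 kg: aluminium frame 130 mm long (its x), 10 mm thick (y), 65 mm tall, ribbed filter faces; on top a bridge handle: black bar 80 mm long, 14 mm thick, from 78 to 92 mm above the underside, on two feet with a window below. Origin: centre of underside; z up. Starts hidden under the shut flap on the box's floor, in either slot.
- filter_grip (a point): Centre of the bridge handle's bar, 85 mm above the filter plate's underside; gripped across its 14 mm thickness (the plate's y).
- blank: Blank plate, loose, in the other slot: plain aluminium panel 130 by 10 by 65 mm with one thin upright round black stub (12 mm diameter, up to 87 mm) on top. Origin: centre of its underside. To be left in place.
- tray: Shallow open steel tray, loose, 0.6 kg: 200 mm (its x) by 130 mm (its y), rim 20 mm high. Origin: centre of its underside. It stands on the other side of the bench from the box, turned by up to about 0.5 rad.
- bottle: Bystander: amber jar with a white cap, 60 mm diameter, 130 mm tall, beyond the work. Origin: centre of its underside.
- beaker: Bystander: white ceramic cup, 68 mm diameter, 85 mm tall, at the right (-y) side. Origin: centre of its underside.
- driver: Bystander: screwdriver with a black handle lying on the bench at the left (+y) side, pointing away from the robot.
Mind the look-alikes: they are no part of the job. Of the things that look like the tray, the middle-sized one is meant.

How it is judged:
By the outcome, as a careful person would: the job done as asked, in the order asked, and still so for the second after the job is handed in, while the arm keeps its last pose, push and grip.
It also fails if it takes over 64 s, if anything falls off the work surface, if the arm or the gripper's body presses on something with over 40 N, if the wrist force passes 120 N, or if a joint passes its speed limit or range.

## Working session

There is one attempt and no reset: what is moved stays moved. The work goes in short steps, Python scripts to look and compute and a shell command to move; the robot and the scene stay as the last step left them, time stands still between calls to the robot, and variables do not carry over. Pictures are saved under pics/ and viewed, at most 12 in all, crops included, and the job is handed in when it is done.

```bash
mkdir -p pics; python3 - <<'E'
from rig import ctrl,optics
import cv2
for n in("scene","top"):
    cv2.imwrite(f"pics/{n}0.png",optics.capture(n)); i=optics.camera_info(n); print(n,i)
s=ctrl.state(); print(s)
E
```

```text
scene {'K': array([[562.60717202,   0.        , 321.67180789],
       [  0.        , 562.60717202, 246.64765666],
       [  0.        ,   0.        ,   1.        ]]), 'k1': -0.1516318191389089, 'R': array([[-0.78331005,  0.62145004, -0.01500709],
       [ 0.41231688,  0.50133741, -0.76069415],
       [-0.46520979, -0.60204705, -0.64893697]]), 't': array([ 0.40197191, -0.13196786,  1.56916848])}
top {'K': array([[514.90846755,   0.        , 319.23715735],
       [  0.        , 514.90846755, 248.10338415],
       [  0.        ,   0.        ,   1.        ]]), 'k1': -0.012740031686022422, 'R': array([[-0.01433055, -0.9998559 , -0.00910032],
       [-0.99827089,  0.01482554, -0.05688081],
       [ 0.05700753,  0.00826945, -0.9983395 ]]), 't': array([0.02135217, 0.53430878, 1.35912772])}
{'time': 0.1, 'joints': array([-1.50230749e+00,  1.81459757e-01,  1.60783382e+00,  1.53946999e-05,
        1.35378773e+00, -2.06301555e-01]), 'qvel': array([ 4.87290426e-04, -4.48790389e-04, -2.81242038e-03,  7.53882891e-05,
        6.32672813e-04,  1.20677896e-03]), 'joint_efforts': array([-2.24606506e-04, -4.34823847e+01, -3.42695403e+01,  7.03915581e-02,
        3.40972608e-02, -4.65519565e-05]), 'position': array([ 0.15601434, -0.55299091,  0.25194   ]), 'orientation': array([-3.11051727e+00, -4.30074531e-01, -1.84468711e-04]), 'ft_force': array([-0.33166315,  0.51564273,  0.43637419]), 'torque': array([ 0.0063156 ,  0.02706134, -0.01606824]), 'grasp_force': 0.0, 'width': 0.08834993630652845}
```

View pics/scene0.png

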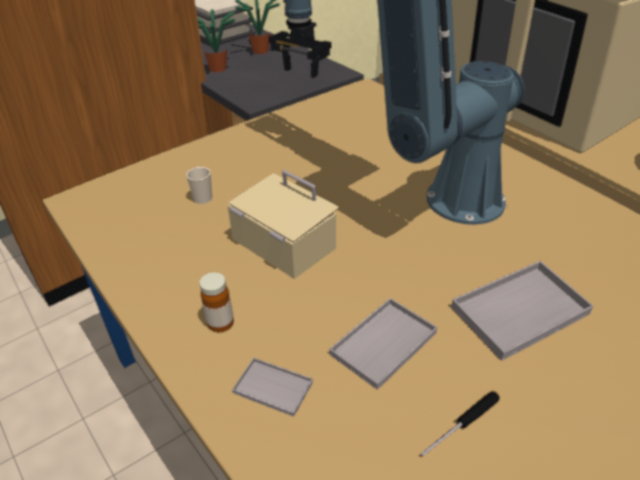

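View pics/top0.png

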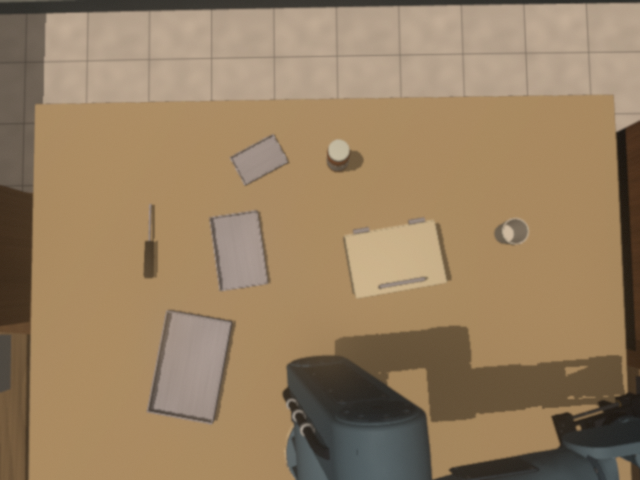

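The scene view shows the box at about (283,225), its bar handle from (285,177) to (315,192), and the middle tray at (384,342). In the top view the handle runs from (379,288) to (427,280), the flap covers (345..447, 222..297), and the middle tray is at (240,250).

```bash
cat > h.py <<'E'
import numpy as np, cv2
from scipy.spatial.transform import Rotation as Ro
from rig import ctrl, optics
def ray(n,p):
    i=optics.camera_info(n); K=i["K"]
    u=cv2.undistortPoints(np.array([[p]],float),K,np.array([i["k1"],0,0,0.]))[0,0]
    # cv2 radial model is the same: x*(1+k1 r^2)
    d=i["R"].T@np.array([u[0],u[1],1]); return -i["R"].T@i["t"], d/np.linalg.norm(d)
def plane(n,p,z):
    o,d=ray(n,p); return o+d*(z-o[2])/d[2]
def tri(pa,pb,a="scene",b="top"):
    o,d=ray(a,pa);q,e=ray(b,pb)
    s=np.linalg.lstsq(np.c_[d,-e],q-o,rcond=None)[0]
    A,B=o+d*s[0],q+e*s[1]; return (A+B)/2, np.linalg.norm(A-B)
def proj(n,X):
    i=optics.camera_info(n); c=i["R"]@X+i["t"]; x=c[:2]/c[2]; x=x*(1+i["k1"]*(x@x))
    return (i["K"]@np.r_[x,1])[:2]
def blobs(n,img,mask,roi,k=3):
    m=np.zeros_like(mask); x0,y0,x1,y1=roi; m[y0:y1,x0:x1]=mask[y0:y1,x0:x1]
    cs=cv2.findContours(m,cv2.RETR_EXTERNAL,cv2.CHAIN_APPROX_NONE)[0]
    return sorted(cs,key=cv2.contourArea,reverse=True)[:k]
def go(pos,R):
    """shift (tool axes, mm) and turn (deg rotvec) from the present pose to the target"""
    s=ctrl.state(); C=Ro.from_rotvec(s["orientation"])
    return np.round(C.inv().apply(pos-s["position"])*1000,1), np.round((C.inv()*R).as_rotvec(degrees=True),1)
def down(yaw):  # tool z down, tool y (closing line) at angle yaw in world xy
    y=np.array([np.cos(yaw),np.sin(yaw),0]); z=np.array([0,0,-1.]); x=np.cross(y,z)
    return Ro.from_matrix(np.c_[x,y,z])
E
python3 - <<'E'
from h import *
t=cv2.imread("pics/top0.png"); s=cv2.imread("pics/scene0.png")
def grey(im):
    h=cv2.cvtColor(im,cv2.COLOR_BGR2HSV); return ((h[...,1]<70)*255).astype(np.uint8)
print("tray px colour",t[250,240],"flap",t[255,385],"handle",t[284,403],"table",t[320,300], "scene handle",s[184,300],s[215,285])
for c in blobs("top",t,grey(t),(195,200,285,300),2):
    r=cv2.minAreaRect(c); P=np.array([plane("top",p,.02) for p in cv2.boxPoints(r)])
    print("tray",r,P.mean(0).round(3),[round(np.linalg.norm(P[i]-P[i-1]),3) for i in range(4)],P[:,:2].round(3).tolist())
for n,im,roi in(("top",t,(368,272,435,294)),("scene",s,(270,165,325,205))):
    for c in blobs(n,im,grey(im),roi,2): print(n,cv2.contourArea(c),cv2.minAreaRect(c),c[:,0].min(0),c[:,0].max(0))
h=cv2.cvtColor(t,cv2.COLOR_BGR2HSV)
m=((h[...,2]>170)&(h[...,1]<130)&(h[...,0]>15)).astype(np.uint8)*255
for c in blobs("top",t,m,(335,215,460,305),1):
    r=cv2.minAreaRect(c); P=np.array([plane("top",p,.113) for p in cv2.boxPoints(r)])
    print("flap",r,P.mean(0).round(3),[round(np.linalg.norm(P[i]-P[i-1]),3) for i in range(4)],P[:,:2].round(3).tolist())
e1=tri((285,176),(379,287)) ;e2=tri((314,191),(427,279)); e3=tri((285,176),(427,279)); e4=tri((314,191),(379,287)); print(e1,e2,e3,e4)
big=np.hstack([cv2.resize(t[210:305,335:460],(400,304),interpolation=2),cv2.resize(s[165:285,220:345],(317,304),interpolation=2)])
cv2.imwrite("pics/c1.png",big)
E
```

```text
tray px colour [143 151 166] flap [139 177 201] handle [124 149 168] table [ 98 137 168] scene handle [ 61  88 106] [153 200 222]
tray ((238.47000122070312, 250.29002380371094), (74.81189727783203, 49.214630126953125), 81.8698959350586) [0.532 0.229 0.02 ] [np.float64(0.2), np.float64(0.132), np.float64(0.2), np.float64(0.131)] [[0.623, 0.308], [0.639, 0.177], [0.441, 0.15], [0.425, 0.28]]
top 164.5 ((401.9496765136719, 282.2147521972656), (4.576347351074219, 46.864105224609375), 79.99201965332031) [379 277] [425 288]
scene 202.0 ((299.2081298828125, 184.61148071289062), (43.1925163269043, 15.04812240600586), 28.178592681884766) [282 170] [316 200]
flap ((394.28131103515625, 256.3067626953125), (72.04917907714844, 92.8360595703125), 79.61113739013672) [ 0.506 -0.173  0.113] [np.float64(0.178), np.float64(0.231), np.float64(0.178), np.float64(0.229)] [[0.575, -0.045], [0.613, -0.272], [0.437, -0.3], [0.399, -0.074]]
(array([ 0.46054199, -0.14410445,  0.19883573]), np.float64(0.06888061030816107)) (array([ 0.41565351, -0.22373381,  0.10019926]), np.float64(0.0895514200790548)) (array([ 0.44410798, -0.24231442,  0.14262212]), np.float64(0.01211603377322695)) (array([ 0.43139544, -0.12920668,  0.15079029]), np.float64(0.000175612682750152))
```

View pics/c1.png

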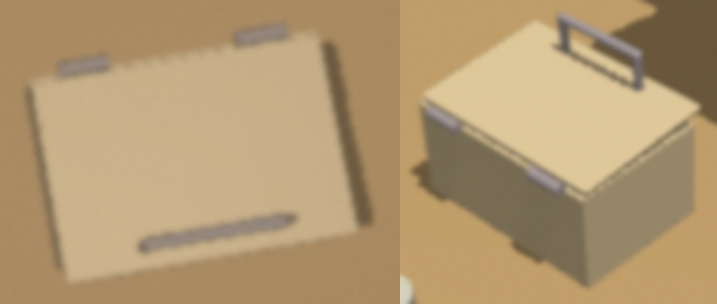

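The crop shows the handle in the top view from (380,287) to (426,278). In the scene view it runs from (283,171) to (315,187), with left and right swapped between the views. The hinge clips are on the far side and the flap is nearly shut.

```bash
python3 - <<'E'
from h import *
a=tri((284,172),(425.5,278.3)); b=tri((314.5,187),(380.3,286.6)); print(a,b,(a[0]+b[0])/2,np.linalg.norm(a[0]-b[0]))
g=(a[0]+b[0])/2; v=b[0]-a[0]; yaw=np.arctan2(-v[0],v[1]); print("yaw handle",yaw)
# flap corners, two views: far-left(hinge,+y), far-right(hinge,-y), near-left,near-right
T=[(345.5,236),(435,221),(356,297.5),(447,282)]
for t in T: print(plane("top",t,.113).round(3))
S=lambda x,y:(220+(x-400)/2.536,165+y/2.533)
for nm,sx,tt in(("hinge+y",S(585,193),T[0]),("hinge-y",S(423,97),T[1]),("near+y",S(700,107),T[2])): print(nm,tri(sx,tt))
# tray check in scene: near right/left corners of middle tray rims
P=[plane("scene",p,.02).round(3) for p in((388,303),(436,329),(379,382),(332,349))]; print(P,np.mean(P,0))
x=np.array([np.cos(yaw),np.sin(yaw),0]); print("hinge from handle",g+.142*x)
E
```

```text
(array([ 0.44748533, -0.236912  ,  0.15849427]), np.float64(0.00808702940661372)) (array([ 0.43115862, -0.13000272,  0.16195967]), np.float64(0.0036942257594873196)) [ 0.43932197 -0.18345736  0.16022697] 0.10820427146516808
yaw handle 0.1515446260762614
[ 0.558 -0.053  0.113]
[ 0.592 -0.276  0.113]
[ 0.406 -0.076  0.113]
[ 0.441 -0.301  0.113]
hinge+y (array([ 0.55629321, -0.05139031,  0.11053823]), np.float64(0.005064892449486576))
hinge-y (array([ 0.59031228, -0.27515133,  0.10720019]), np.float64(0.005897440411927359))
near+y (array([ 0.4042265 , -0.07408661,  0.12099012]), np.float64(0.004726192016601975))
[array([0.457, 0.167, 0.02 ]), array([0.431, 0.288, 0.02 ]), array([0.617, 0.311, 0.02 ]), array([0.636, 0.189, 0.02 ])] [0.53525 0.23875 0.02   ]
hinge from handle [ 0.57969452 -0.16202029  0.16022697]
```

```bash
python3 - <<'E'
from h import *
print(go(np.array([.439,-.184,.25]),down(.152)),ctrl.state()["time"])
E
```

```text
(array([ 372.5, -278.4,    2.5]), array([ -0.1,  -0.1, -83. ])) 0.1
```

```bash
python3 -m creep '[0.03,-0.023,0,0,0,-6.9,0, 0.062,-0.046,0,0,0,-13.8,0, 0.093,-0.07,0,0,0,-20.7,0, 0.124,-0.093,0,0,0,-27.6,0, 0.155,-0.116,0,0,0,-34.5,0, 0.186,-0.139,0,0,0,-41.4,0, 0.217,-0.162,0,0,0,-48.3,0, 0.248,-0.186,0,0,0,-55,0]' 30; python3 -c "
from h import *
print(go(np.array([.439,-.184,.25]),down(.152)))"
```

```text
time: 0.9
position: [0.3449, -0.3056, 0.2525]
orientation: [-2.557, -1.824, -0.0]
ft_force: [0.0, 0.4, -0.7]
width: 0.0883
grasp_force: 0.0
(array([145.6,  49.4,   2.5]), array([ -0. ,  -0. , -27.7]))
```

```bash
python3 -m creep '[0.03,0.010,0,0,0,-6,0, 0.066,0.022,0,0,0,-12,0, 0.102,0.034,0,0,0,-19,0, 0.130,0.045,0,0,0,-25,0, 0.1456,0.0494,0.0025,0,0,-27.7,0, 0.1456,0.0494,0.0025,0,0,-27.7,120, 0.1456,0.0494,0.0025,0,0,-27.7,120,0.1456,0.0494,0.0025,0,0,-27.7,120]'; python3 -c "
from h import *
print(go(np.array([.439,-.184,.155]),down(.152)))
t=optics.capture('top');s=optics.capture('scene')
cv2.imwrite('pics/c2.png',np.hstack([cv2.resize(t[200:310,330:470],(420,330)),cv2.resize(s[130:250,230:350],(330,330))]))"
```

```text
time: 1.7
position: [0.4384, -0.1866, 0.2501]
orientation: [-2.054, -2.377, 0.001]
ft_force: [-0.4, 0.3, 0.7]
width: 0.0666
grasp_force: 0.0
(array([ 2.5,  1. , 95.1]), array([-0. ,  0. , -0.4]))
```

View pics/c2.png

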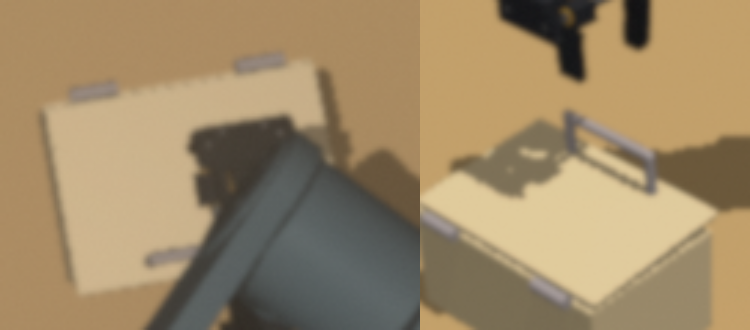

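The wrist stands above the bar. One finger is on each side, at (575,75) and (637,45) in the right crop, with the bar between (570,115) and (655,155) below. I'll go down and close.

```bash
python3 -m creep '[0.001,0.001,0.03,0,0,0,120, 0.002,0.001,0.06,0,0,0,120, 0.002,0.001,0.085,0,0,0,120, 0.002,0.001,0.095,0,0,0,120,0.002,0.001,0.095,0,0,0,255,0.002,0.001,0.095,0,0,0,255,0.002,0.001,0.095,0,0,0,255,0.002,0.001,0.095,0,0,0,255]' 30; python3 -m creep '[0,0,0,0,0,0,255,0,0,0,0,0,0,255,0,0,0,0,0,0,255]'
```

```text
time: 2.6
position: [0.4403, -0.1844, 0.1565]
orientation: [2.05, 2.377, 0.0]
ft_force: [0.4, 0.2, -0.2]
width: 0.0166
grasp_force: 0.0
time: 2.9
position: [0.4439, -0.1839, 0.1566]
orientation: [2.047, 2.372, 0.009]
ft_force: [20.2, 3.4, -9.4]
width: 0.0073
grasp_force: 30.4
```

```bash
python3 -m creep '[0,0.003,0,0,0,0,255,0,0.005,0.001,0,0,0,255,0,0.005,0.001,0,0,0,255]'; python3 -c "
from h import *
s=ctrl.state();print(s['ft_force'],s['width'],s['position'])
x=np.array([np.cos(.152),np.sin(.152),0]);g=s['position']+[0,0,.005]
h=g.copy();
for th in(0,.05,.1):
  a=th+.3132; print(th,g+.14927*(x*np.cos(a)-np.array([0,0,1])*np.sin(a)))"
```

```text
time: 3.2
position: [0.4434, -0.1839, 0.1546]
orientation: [-2.05, -2.379, 0.005]
ft_force: [-7.4, -3.4, 3.5]
width: 0.0076
grasp_force: 29.3
[-7.40617089 -3.44044946  3.54990719] 0.00760576705218545 [ 0.44337216 -0.18386872  0.15456799]
0 [ 0.58374322 -0.16236647  0.11357723]
0.05 [ 0.58129572 -0.16274138  0.10653724]
0.1 [ 0.57850348 -0.1631691   0.09962981]
```

```bash
python3 -m creep '[0,0.0043,-0.0107,0,0,0,255, 0,0.0096,-0.0214,0,0,0,255, 0,0.0174,-0.0341,0,0,0,255, 0,0.0264,-0.046,0,0,0,255, 0,0.0366,-0.0569,0,0,0,255, 0,0.0478,-0.0667,0,0,0,255, 0,0.0599,-0.0754,0,0,0,255, 0,0.0729,-0.0828,0,0,0,255]'; python3 -c "
from h import *
s=ctrl.state();print(s['ft_force'],s['width'],s['position'])
x=np.array([np.cos(.152),np.sin(.152),0]);g=s['position']+[0,0,.005]-np.array([.581,-.1626,.11]); print(g@x,g[2],np.hypot(g@x,g[2]),np.arctan2(g[2],-(g@x)))
cv2.imwrite('pics/c3.png',optics.capture('scene'))"
```

```text
time: 4.0
position: [0.5164, -0.1718, 0.2342]
orientation: [-2.05, -2.376, 0.001]
ft_force: [6.0, -5.6, -24.2]
width: 0.0066
grasp_force: 31.6
[  5.9828249   -5.58025564 -24.24272089] 0.006614498517122979 [ 0.51636715 -0.17184232  0.23424369]
-0.06528707730988337 0.1292436927577975 0.1447975641415927 1.1030395167106237
```

View pics/c3.png

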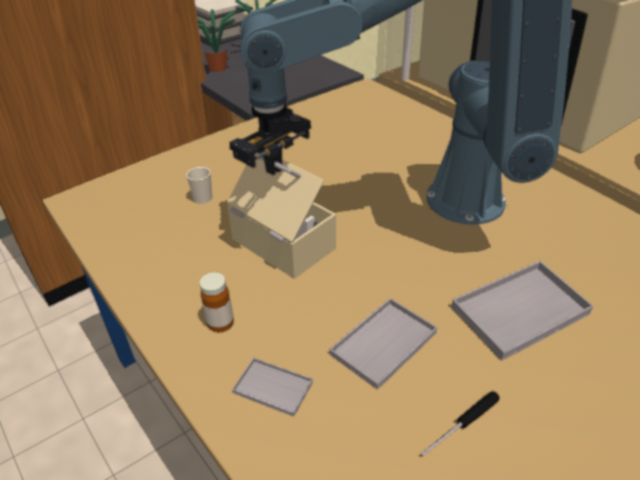

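The flap is about half open, with the bar in the grip at (280,165). The command pulls about 3 mm too far up, so I'll continue the arc with that trimmed.

```bash
python3 -m creep '[0,0.0136,-0.0031,0,0,0,255, 0,0.0278,-0.0078,0,0,0,255, 0,0.0423,-0.0111,0,0,0,255, 0,0.0571,-0.0129,0,0,0,255, 0,0.0721,-0.0132,0,0,0,255, 0,0.0869,-0.012,0,0,0,255, 0,0.1016,-0.0094,0,0,0,255, 0,0.1136,-0.006,0,0,0,255]'; python3 -m creep '[0,0,0,0,0,0,255,0,0,0,0,0,0,255]'; python3 -c "
from h import *
s=ctrl.state()
x=np.array([np.cos(.152),np.sin(.152),0]);g=s['position']+[0,0,.005]-np.array([.581,-.1626,.11]); print(g@x,g[2],np.hypot(g@x,g[2]),np.arctan2(g[2],-(g@x))-.313)
t=optics.capture('scene');u=optics.capture('top')
cv2.imwrite('pics/c4.png',np.hstack([cv2.resize(t[110:290,200:360],(400,450)),cv2.resize(u[200:340,330:470],(400,400))[:450] if 0 else cv2.resize(u[200:340,330:470],(400,450))]))"
```

```text
time: 4.85
position: [0.6269, -0.1544, 0.2401]
orientation: [-2.046, -2.373, 0.005]
ft_force: [-6.4, 0.1, -6.6]
width: 0.0065
grasp_force: 30.5
time: 5.05
position: [0.6272, -0.1544, 0.2401]
orientation: [-2.047, -2.375, 0.002]
ft_force: [-3.6, 2.0, -15.6]
width: 0.0065
grasp_force: 30.9
0.04694113519924928 0.13509031840707209 0.14301351090410416 1.5922240744488567
```

View pics/c4.png

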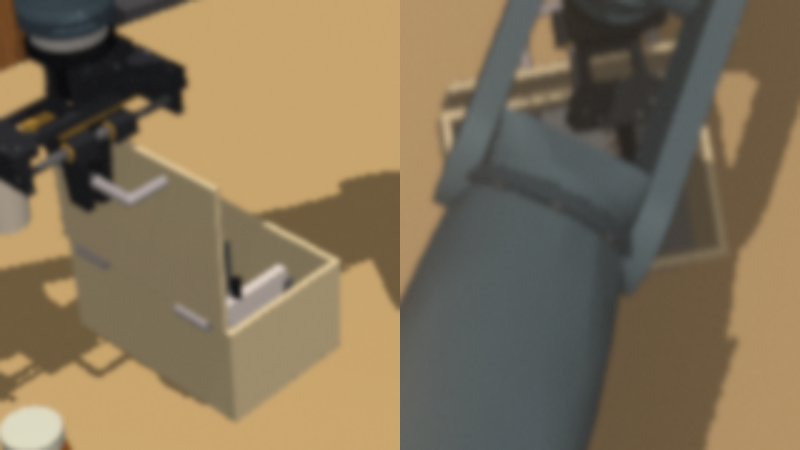

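The flap stands upright at about 1.58 rad, with the bar gripped on its far side. I'll ease the fingers open a little, lift straight up, and draw back clear to look into the box.

```bash
python3 -m creep '[0,0,0,0,0,0,182,0,0,0,0,0,0,182,0,0,0,0,0,0,182,0,0,0,0,0,0,182]'; python3 -m creep '[0,0,-0.02,0,0,0,182,0,0,-0.05,0,0,0,182,0,0,-0.09,0,0,0,182,0,0,-0.12,0,0,0,182,0,-0.04,-0.13,0,0,-8,182,0,-0.08,-0.13,0,0,-16,182,0,-0.12,-0.13,0,0,-24,182,0,-0.16,-0.13,0,0,-32,182]'; python3 -m creep '[-0.02,-0.04,0,0,0,-8,182,-0.04,-0.08,0,0,0,-16,182,-0.06,-0.12,0,0,0,-24,150,-0.08,-0.16,0,0,0,-32,150,-0.1,-0.2,0,0,0,-40,150]' ; python3 -c "
from h import *
t=optics.capture('scene');u=optics.capture('top')
cv2.imwrite('pics/sB.png',t);cv2.imwrite('pics/tB.png',u)
cv2.imwrite('pics/c5.png',np.hstack([cv2.resize(t[150:290,220:340],(386,450),interpolation=2),cv2.resize(u[200:310,340:450],(400,450),interpolation=2)]))"
```

```text
time: 5.55
position: [0.6303, -0.1564, 0.2457]
orientation: [2.049, 2.375, 0.002]
ft_force: [0.3, -0.3, -0.7]
width: 0.0254
grasp_force: 0.0
time: 6.35
position: [0.4697, -0.1795, 0.3742]
orientation: [1.307, 2.854, -0.001]
ft_force: [-0.5, -0.4, 0.4]
width: 0.0253
grasp_force: 0.0
time: 6.85
position: [0.3832, -0.386, 0.3746]
orientation: [0.257, 3.129, -0.004]
ft_force: [1.8, -0.3, 0.4]
width: 0.0364
grasp_force: 0.0
```

View pics/c5.png

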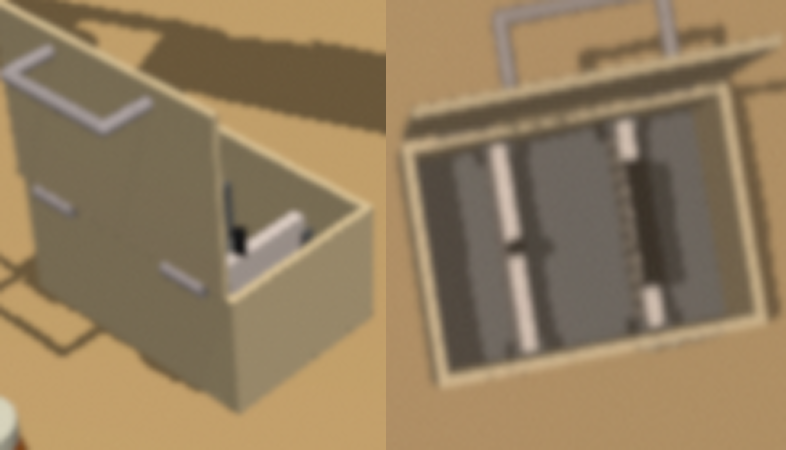

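In the right crop, the filter with its dark bridge bar is in the -y slot, with white frame ends at (627,130) and (654,318). The blank with its small stub at (515,245) is in the +y slot. The flap stands upright.

```bash
python3 - <<'E'
from h import *
T=lambda x,y:(340+(x-386)/3.636-.5+.14,200+y/4.09-.5+.12); S=lambda x,y:(220+x/3.214,150+y/3.214)
a=plane("top",T(625,120),.073);b=plane("top",T(655,327),.073); c=(a+b)/2; v=a-b
print("frame",c,np.linalg.norm(v),np.arctan2(v[1],v[0]))
a=plane("top",T(500,145),.073);b=plane("top",T(529,352),.073);print("blank",(a+b)/2,np.linalg.norm(a-b),np.arctan2(*(a-b)[[1,0]]))
# bar's near-robot end, two views; stub top two views
print("bar end",tri(S(227,183),T(660,285))); print("stub",tri(S(238,230),T(512,246)))
P=[plane("top",T(*p),.108) for p in((407,150),(722,88),(765,318),(443,384))]
print("box",np.mean(P,0),np.array(P).round(3).tolist())
u=np.array([np.cos(.152),np.sin(.152),0])
for z in(.073,.1): print(proj("scene",np.r_[c[:2],z]),proj("top",np.r_[c[:2],z]))
im=cv2.imread("pics/tB.png"); cv2.imwrite("pics/c6.png",np.hstack([cv2.resize(im[220:290,390:440],(500,600),interpolation=cv2.INTER_CUBIC)]))
E
```

```text
frame [ 0.51227896 -0.21702794  0.073     ] 0.1308089717780871 0.13732201986177153
blank [ 0.49797227 -0.12867216  0.073     ] 0.130651855947819 0.13587624145636606
bar end (array([ 0.46054935, -0.22022389,  0.06717067]), np.float64(0.033833560753974506))
stub (array([ 0.49817973, -0.12452159,  0.09379423]), np.float64(0.0013060585774405016))
box [ 0.50441015 -0.17302133  0.108     ] [[0.558, -0.053, 0.108], [0.592, -0.269, 0.108], [0.452, -0.295, 0.108], [0.415, -0.075, 0.108]]
[267.96008583 212.86403243] [409.48821911 254.19438207]
[267.143115   204.19788919] [411.27918087 253.7075537 ]
```

View pics/c6.png

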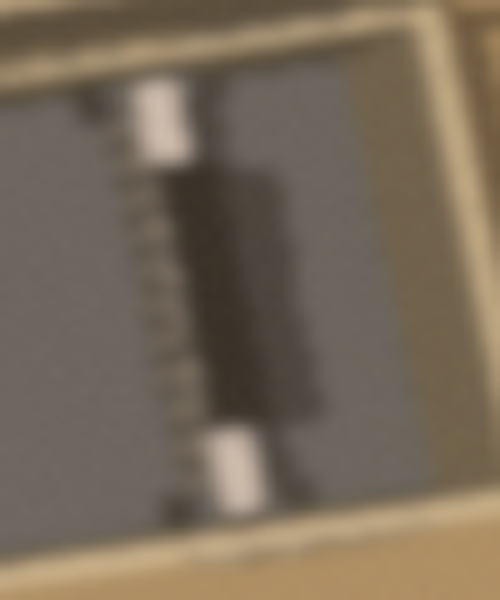

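```bash
python3 -c "
from h import *
print(go(np.array([.512,-.218,.25]),down(.148+np.pi/2)))"
```

```text
(array([-99.5, 190.9, 123.1]), array([ -0.2,   0. , -18.3]))
```

```bash
python3 -m creep '[-0.015,0.03,0,0,0,-4,140,-0.033,0.064,0.01,0,0,-8,140,-0.05,0.1,0.03,0,0,-12,140,-0.068,0.13,0.05,0,0,-16,140,-0.085,0.16,0.08,0,0,-18.3,140,-0.095,0.182,0.105,0,0,-18.3,140,-0.0995,0.1909,0.123,0,0,-18.3,140,-0.0995,0.1909,0.123,0,0,-18.3,140]' 30; python3 -c "
from h import *
print(go(np.array([.512,-.218,.092]),down(.148+np.pi/2)))"
```

```text
time: 7.75
position: [0.514, -0.2102, 0.248]
orientation: [0.237, -3.13, -0.004]
ft_force: [-0.3, -0.2, 0.4]
width: 0.0402
grasp_force: 0.0
(array([  2.8,  -7.9, 156. ]), array([ 0.2, -0.1,  0.2]))
```

```bash
python3 -m creep '[0,0,0,0,0,0,140,0,0,0,0,0,0,140]'; python3 -c "
from h import *
print(go(np.array([.512,-.218,.092]),down(.148+np.pi/2)))"
```

```text
time: 7.95
position: [0.5148, -0.2138, 0.252]
orientation: [-0.233, 3.131, -0.003]
ft_force: [0.3, 0.4, -0.4]
width: 0.04
grasp_force: 0.0
(array([  3.7,  -3.4, 160. ]), array([-0.1,  0.1,  0. ]))
```

```bash
python3 -m creep '[0.003,-0.0035,0.03,0,0,0,140,0.003,-0.0035,0.065,0,0,0,140,0.003,-0.0035,0.1,0,0,0,140,0.003,-0.0035,0.13,0,0,0,140,0.003,-0.0035,0.15,0,0,0,140,0.003,-0.0035,0.159,0,0,0,140,0.003,-0.0035,0.159,0,0,0,140,0.003,-0.0035,0.159,0,0,0,140]'; python3 -c "
from h import *
print(go(np.array([.512,-.218,.092]),down(.148+np.pi/2)))
cv2.imwrite('pics/x.png',optics.capture('top'))"
```

```text
time: 8.75
position: [0.5127, -0.2177, 0.0926]
orientation: [-0.233, 3.131, -0.003]
ft_force: [-0.6, -0.3, 0.0]
width: 0.0395
grasp_force: 0.0
(array([ 0.7, -0.2,  0.6]), array([-0.1,  0.1,  0. ]))
```

Right on target, with no contact force. I'll close.

```bash
python3 -m creep '[0,0,0,0,0,0,255,0,0,0,0,0,0,255,0,0,0,0,0,0,255,0,0,0,0,0,0,255,0,0,0,0,0,0,255]' 40; python3 -c "
from h import *
print(ctrl.state()['torque'])"
```

```text
time: 9.3
position: [0.512, -0.2168, 0.0915]
orientation: [-0.235, 3.132, -0.001]
ft_force: [-0.1, -0.0, 3.5]
width: 0.0134
grasp_force: 40.0
[ 0.17005323 -0.04361069  0.08161982]
```

```bash
python3 -m creep '[0,0,-0.005,0,0,0,255,0,0,-0.012,0,0,0,255,0,0,-0.02,0,0,0,255,0,0,-0.03,0,0,0,255]'; python3 -m creep '[0,0,-0.015,0,0,0,255,0,0,-0.03,0,0,0,255,0,0,-0.05,0,0,0,255,0,0,-0.07,0,0,0,255,0,0,-0.09,0,0,0,255,0,0,-0.11,0,0,0,255,0,0,-0.13,0,0,0,255,0,0,-0.13,0,0,0,255]'; python3 -c "
from h import *
print(go(np.array([.48,0,.27]),down(.143+np.pi/2)))
print(go(np.array([.533,.231,.27]),down(.137+np.pi/2)))
t=optics.capture('scene');cv2.imwrite('pics/c7.png',cv2.resize(t[60:300,160:400],(600,600)))"
```

```text
time: 9.7
position: [0.5115, -0.2165, 0.1214]
orientation: [0.234, -3.132, -0.001]
ft_force: [0.8, -0.5, -2.1]
width: 0.0139
grasp_force: 40.0
time: 10.5
position: [0.5134, -0.2178, 0.2555]
orientation: [-0.234, 3.127, -0.007]
ft_force: [1.6, -0.5, -1.7]
width: 0.0134
grasp_force: 40.0
(array([  0.5, 220.2, -15.6]), array([-0.3,  0.3,  0.4]))
(array([-86.3, 440.8, -16.3]), array([-0.3,  0.3,  0.7]))
```

View pics/c7.png

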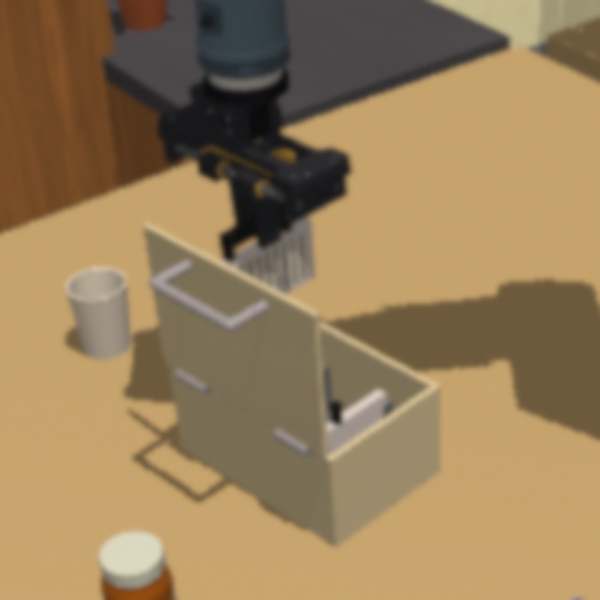

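The filter's ribbed faces are visible clear above the box at about (275,265), the flap stands and the blank stays. I'll carry it sideways parallel to the flap, then over to the tray.

```bash
python3 -m creep '[0,0,-0.01,0,0,0,255,0,0.015,-0.016,0,0,0,255,0,0.04,-0.016,0,0,0,255,0,0.07,-0.016,0,0,0,255,0,0.1,-0.016,0,0,0,255,0,0.13,-0.016,0,0,0,255,0,0.165,-0.016,0,0,0,255,0,0.2,-0.016,0,0,0,255]'; python3 -m creep '[-0.005,0.035,0,0,0,0,255,-0.015,0.07,0,0,0,0,255,-0.028,0.105,0,0,0,0,255,-0.042,0.14,0,0,0,0,255,-0.055,0.17,0,0,0,0,255,-0.068,0.2,0,0,0,0,255,-0.078,0.22,0,0,0,0,255,-0.084,0.235,0,0,0,0,255]'; python3 -m creep '[0,0,0,0,0,0,255,0,0,0,0,0,0,255]'; python3 - <<'E'
from h import *
print(ctrl.state()["position"],go(np.array([.533,.231,.19]),down(.137+np.pi/2)))
t=optics.capture('scene');cv2.imwrite('pics/sC.png',t)
u=optics.capture('top');cv2.imwrite('pics/tC.png',u)
cv2.imwrite('pics/c8.png',np.hstack([cv2.resize(t[100:420,240:520],(394,450)),cv2.resize(u[180:330,180:310],(390,450))]))
E
```

```text
time: 11.35
position: [0.4809, -0.0168, 0.2667]
orientation: [0.234, -3.132, -0.001]
ft_force: [-0.2, 0.5, -2.8]
width: 0.0135
grasp_force: 40.0
time: 12.15
position: [0.5292, 0.2281, 0.2665]
orientation: [0.237, -3.131, -0.0]
ft_force: [-0.5, -0.4, -2.7]
width: 0.0133
grasp_force: 40.0
time: 12.35
position: [0.5294, 0.2259, 0.2666]
orientation: [0.236, -3.132, 0.001]
ft_force: [-0.0, 0.2, -3.5]
width: 0.0138
grasp_force: 40.0
[0.52944974 0.22589226 0.26664512] (array([-4.4,  4.6, 76.6]), array([-0. , -0.1,  0.8]))
```

View pics/c8.png

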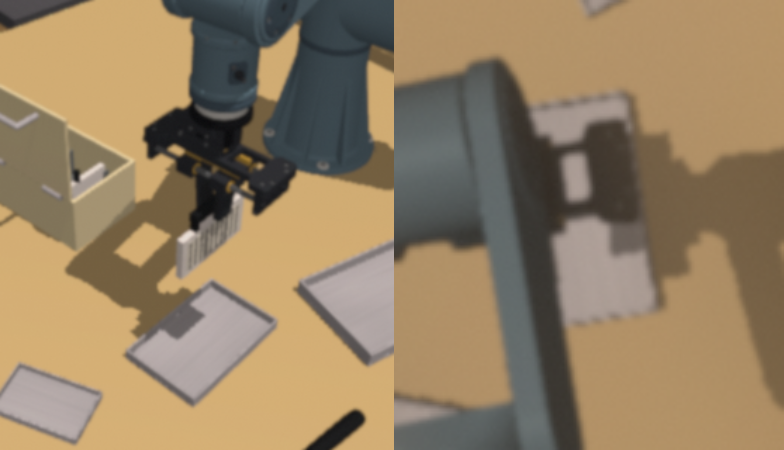

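The plate hangs upright and centred over the middle tray, in line with its length. The scene crop shows it at (210,235), with the tray at (200,340) undisturbed. I'll lower it to 10 cm and settle.

```bash
python3 -m creep '[-0.002,0.002,0.015,0,0,0.8,255,-0.003,0.004,0.035,0,0,0.8,255,-0.004,0.005,0.055,0,0,0.8,255,-0.004,0.005,0.07,0,0,0.8,255,-0.004,0.005,0.078,0,0,0.8,255,-0.004,0.005,0.078,0,0,0.8,255,-0.004,0.005,0.078,0,0,0.8,255,-0.004,0.005,0.078,0,0,0.8,255]'; python3 -m creep '[0,0,0,0,0,0,255,0,0,0,0,0,0,255,0,0,0,0,0,0,255,0,0,0,0,0,0,255,0,0,0,0,0,0,255]'; python3 - <<'E'
from h import *
s=ctrl.state();print(go(np.array([.533,.231,.19]),down(.137+np.pi/2)),abs(s["qvel"]).max())
t=optics.capture('scene')
cv2.imwrite('pics/c9.png',cv2.resize(t[100:420,200:520],(600,600)))
E
```

```text
time: 13.25
position: [0.534, 0.2316, 0.1902]
orientation: [-0.212, 3.132, 0.0]
ft_force: [-0.5, 0.8, -2.4]
width: 0.014
grasp_force: 40.0
time: 13.75
position: [0.5333, 0.2315, 0.1891]
orientation: [-0.213, 3.134, -0.0]
ft_force: [0.3, -0.2, -2.8]
width: 0.0135
grasp_force: 40.0
(array([ 0.4, -0.5, -0.9]), array([-0. ,  0. , -0.1])) 0.002194498862105424
```

View pics/c9.png

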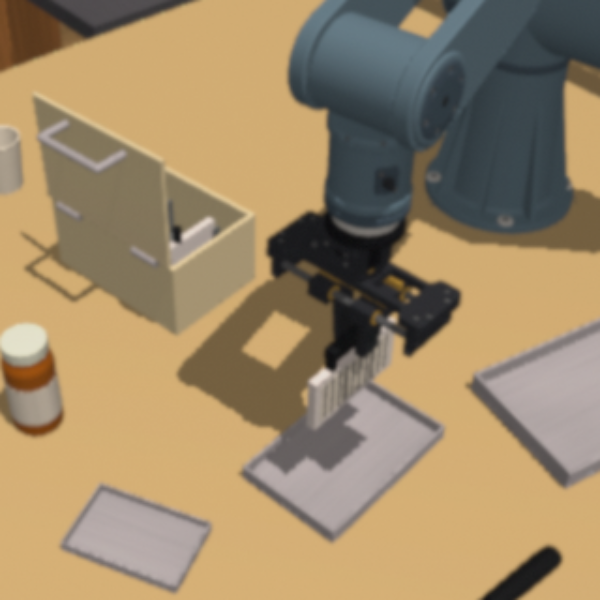

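The plate is upright at (350,380), held still about 10 cm above the middle tray. The flap stands open, the blank is in its slot, and nothing else has moved.

```bash
python3 -c "
from rig import ctrl
print(ctrl.close_job())"
```

```text
the job is handed in; nothing more can be done
None
```

The job is handed in: the flap stands open, the blank is still in its slot, and the filter plate is held still and upright about 10 cm above the middle of the middle-sized tray, in line with its length.

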